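# Read a handset on the contactless programmer

## Task

Start the programmer by pressing its three keys fully down, one at a time: the long bar key, then the small round key, then the large round key. Then pick up the radio with the short stubby aerial, carry it over the top of the battery charger bank without bumping the bank or disturbing the other radio, the torch or the tape roll, and hold it level about 15 mm above the programmer's glass window, centred and lined up with it, aerial towards the narrow glass strip, not touching the programmer. Finish like that, still holding the radio in the air: do not put it down or let go.

Things in the scene. Friction and masses are not known exactly. Their poses are not given: they have to be found in the camera images.
- key_bar_top (a point): Long bar key, 14 x 42 mm (long across the programmer). White plastic; this point is the centre of its top face (at rest 72 mm above the bench), z up; the top stands 14 mm above its flat 46 x 50 mm black base plate, which lies on the programmer's top. The three keys sit in a row across the programmer's near edge, 110 mm nearer than the programmer's centre, 60 mm apart, in an order that varies.
- key_small_top (a point): Small round key, 16 mm diameter. White plastic; this point is the centre of its top face (at rest 72 mm above the bench), z up; the top stands 14 mm above its flat 46 x 50 mm black base plate, which lies on the programmer's top. The three keys sit in a row across the programmer's near edge, 110 mm nearer than the programmer's centre, 60 mm apart, in an order that varies.
- key_large_top (a point): Large round key, 38 mm diameter. White plastic; this point is the centre of its top face (at rest 72 mm above the bench), z up; the top stands 14 mm above its flat 46 x 50 mm black base plate, which lies on the programmer's top. The three keys sit in a row across the programmer's near edge, 110 mm nearer than the programmer's centre, 60 mm apart, in an order that varies.
- key_bar (a joint): The long bar key's travel. Travel in m: 0 at rest, grows as it is pushed straight down, 0.006 fully down; spring-loaded, about 1.5 N starts it and 5 N takes it fully down; pops back when released. It counts as pressed beyond 0.004 with the other two keys up.
- key_small (a joint): The small round key's travel. Travel in m: 0 at rest, grows as it is pushed straight down, 0.006 fully down; spring-loaded, about 1.5 N starts it and 5 N takes it fully down; pops back when released. It counts as pressed beyond 0.004 with the other two keys up.
- key_large (a joint): The large round key's travel. Travel in m: 0 at rest, grows as it is pushed straight down, 0.006 fully down; spring-loaded, about 1.5 N starts it and 5 N takes it fully down; pops back when released. It counts as pressed beyond 0.004 with the other two keys up.
- window (a point): Centre of the dark glass window, flush in the top of the programmer, 50 mm above the bench. The window is 135 mm (x) by 66 mm (y) with a thin metal frame; its x axis points along its length, away from the keys, to the end where a narrow 18 mm wide glass strip for the aerial leads off; z up. Radio and window share the direction of their x axes when lined up; the radio's centre then belongs above this point.
- station: The programmer, a fixed grey plastic box 280 (x) x 190 (y) x 50 mm high, lying flat on the bench. Origin: centre of its underside; x points from the keys towards the window (window centre at x = +30 mm).
- radio_centre (a point): Centre of the case of the radio to be read, half-way up, 18 mm above its underside: a black handset lying on its back, case 125 (x, long) x 56 (y) x 36 mm (z, up), about 0.3 kg (0.2 to 0.42). x points to the end with the aerial (stubby, 16 mm thick, 45 mm long) and a small knob. Pick it across its 56 mm width at the middle of the case.
- aerial_tip (a point): Outer end of that radio's stubby aerial: 106.5 mm along x, 15 mm along y and 2 mm up from the case centre.
- whip_centre (a point): Centre of the case of another radio, 18 mm above the bench: same case, but a long thin aerial (8 mm thick, 130 mm long). Leave it alone.
- charger: Charger bank, fixed, black, with three batteries standing in it, between the radios and the programmer: 260 (x) x 90 (y) mm, top at 115 mm above the bench. Origin: centre of its underside. Must not be bumped.
- torch: Torch standing on its head, 42 mm diameter, 120 mm high. Origin: centre of its underside. Leave alone.
- tape: Tape roll lying flat, 96 mm diameter, 48 mm high. Origin: centre of its underside. Leave alone.
There are look-alikes about, which are no part of the job. Leave any blue or green look-alike of the part that bears radio_centre alone.

How it is judged:
By the outcome, as a careful person would: the job done as asked, in the order asked, and still so for the second after the job is handed in, while the arm keeps its last pose, push and grip.
It also fails if it takes over 64 s, if anything falls off the work surface, if the arm or the gripper's body presses on something with over 40 N, if the wrist force passes 120 N, or if a joint passes its speed limit or range.

## Robot

A 6-joint arm with a two-finger parallel gripper is mounted at the origin on the work surface. World frame = base frame: x ahead of the robot, y to its left, z up, the work surface at z = 0. Lengths are in mm, angles in rad, forces in N, time in s.
With the tool pointing down it reaches from about 275 to 750 mm from the base axis. Payload 10.2 kg.
Tool frame: the origin (TCP) lies at the very end of the fingers, on their centre line; the grasp point (between the pads) lies 19 mm behind it; z points along the fingers, y is the line along which they close (so a half turn about z gives the same grasp; the last joint's range is limited). The gripper opens to 85 mm and grips with 20 to 120 N. Pads are 22 mm wide; open, the fingers measure 114 mm over their backs; the gripper's body (76 mm by 85 mm) begins 54 mm behind the grasp point. The pads swing forward as they close: fully open they stand 13 mm farther back than shut.
Start: joints at [-1.481, 0.313, 1.498, -0, 1.331, -0.223], TCP at [161.542, -499.535, 231.294] pointing down, gripper open.
Joint ranges: [-2.94, 2.94], [-0.97, 2.17], [0.19, 2.56], [-1.23, 4.37], [0.02, 3.11], [-2.88, 2.88]. Speed limits (rad/s): [2.39, 2.39, 3.01, 3.14, 3.14, 3.14].

## Interface

Orientations are given as a unit quaternion [w, x, y, z].
In Python, from rig import ctrl gives the robot as it stands.
- The arm moves only by the tool step_arm, never from a script. Its argument "increments" is a list of rows, each a list of 3 entries, a list of its own where there are three numbers: the shift along the tool's x, y, z in cm, then the turn, a rotation vector about the tool's x, y, z in degrees, then the opening in per cent of the stroke, from 0 (shut) to 100 (fully open). A call has 1 to 8 rows; each row is the pose to reach, as a shift and turn from the pose commanded when the call began, along the tool's axes at that moment; what a row does not reach only later rows make up. A row lasts 1/8 s, in which the tool goes at most 62.5 mm and 10.7 degrees, less where a joint would pass 70% of its speed; a pose out of reach is approached as far as the arm can. A call with a gripper value outside its range is refused whole. The fingers move at their own pace and stop on an object; "squeeze" is the grip in N (left out, the last holds). Time passes only in rows, so rows that repeat a pose let the fingers close. It gives the time, the measured TCP pose, the force, the opening and the grip force at its end, in the units of the state.
- ctrl.sense(): the state, without advancing time (a new reading comes with each control period).
- ctrl.capture(name): name is "scene" or "top" or "wrist"; returns a dict with "img" (400x640x3 uint8, red, green, blue), "fx", "fy", "cx", "cy" (pixels), "extrinsics" (4x4, takes a point from camera to world coordinates). Camera axes: x right, y down, z forward; pixel columns grow to the right and rows downward; lengths in mm; the calibration is good to about 2 mm. A picture is of the moment at which its call begins. There is no depth.
- ctrl.finish_job(): hands the job in; it is judged then, once.
The state is a dict: "time_s": time; "joints": joint angles; "dq": joint speeds; "tau": joint torques, N m; "eef_pos": TCP position; "ee_rot": TCP orientation; "force": force on the tool from outside, world axes, zero at the start; "wrist_torque": the same for the moment, N m; "grip_width": opening from 0.0 (shut) to 1.0 (fully open); "grip_force": force on a finger pad.
Only numpy, scipy, OpenCV 4.12 (cv2) and the standard library are available. Lean on these libraries where they do the work, as an engineer would, in place of code of your own. Each camera call takes 0.05 s, during which the arm holds its last target. There are 200 camera calls.

## Working session

There is one attempt and no reset: what is moved stays moved. The work goes in short steps, Python scripts to look and compute and a tool call to move; the robot and the scene stay as the last step left them, time stands still between calls to the robot, and variables do not carry over. Pictures are saved under pics/ and viewed, at most 10 in all, crops included, and the job is handed in when it is done.

Besides the shell and the picture viewer there is one more tool, called after "Call:" as name([rows], argument=value, ...), one row to a line, values as JSON. step_arm: Moves the arm, as the interface text tells. Its arguments: {"type":"object","properties":{"increments":{"type":"array"},"squeeze":{"type":"number"}},"required":["increments"]}

```bash
mkdir -p pics; ls; python3 - <<'E'
from rig import ctrl
import cv2
for n in("top","scene"):
    c=ctrl.capture(n); cv2.imwrite(f"pics/{n}0.png",c["img"][:,:,::-1]); print(n,c["fx"],c["fy"],c["cx"],c["cy"],c["extrinsics"])
print(ctrl.sense())
E
```

```text
pics
top 502.2624666342981 502.2624666342981 323.897390537655 203.3568437815368 [[ 2.55029224e-02 -9.93090971e-01  1.14542239e-01  2.72371522e+02]
 [-9.99673705e-01 -2.51694314e-02  4.35704630e-03 -3.98840142e+01]
 [-1.44398030e-03 -1.14615982e-01 -9.93408824e-01  1.48724958e+03]
 [ 0.00000000e+00  0.00000000e+00  0.00000000e+00  1.00000000e+00]]
scene 414.074573396896 414.074573396896 314.4725602080577 203.4941612520535 [[-4.42251518e-02  7.85283585e-01 -6.17554716e-01  1.05415783e+03]
 [ 9.98990615e-01  2.98944900e-02 -3.35271657e-02 -1.28513505e+01]
 [-7.86684956e-03 -6.18414109e-01 -7.85813020e-01  9.04659260e+02]
 [ 0.00000000e+00  0.00000000e+00  0.00000000e+00  1.00000000e+00]]
{'time_s': 0.1, 'joints': array([-1.48136428e+00,  3.13411124e-01,  1.49834821e+00, -2.37925056e-05,
        1.33097866e+00, -2.23383642e-01]), 'dq': array([ 1.52595318e-03,  8.36642156e-05, -1.98328135e-03,  4.69945098e-05,
        4.80324116e-04,  7.40718951e-04]), 'tau': array([ 2.48102238e-03, -4.12901509e+01, -2.60144949e+01, -2.33406836e-04,
        3.03404071e-03,  4.40842925e-06]), 'eef_pos': array([ 161.53356899, -499.29998572,  230.78841404]), 'ee_rot': array([-5.72162573e-04,  9.87792605e-01,  1.55773684e-01,  2.67983067e-05]), 'force': array([ 0.01512782, -0.31666615, -0.13742521]), 'wrist_torque': array([-0.01121416,  0.0328002 , -0.03475801]), 'grip_force': 0.0, 'grip_width': 0.9996175831126664}
```

View pics/top0.png

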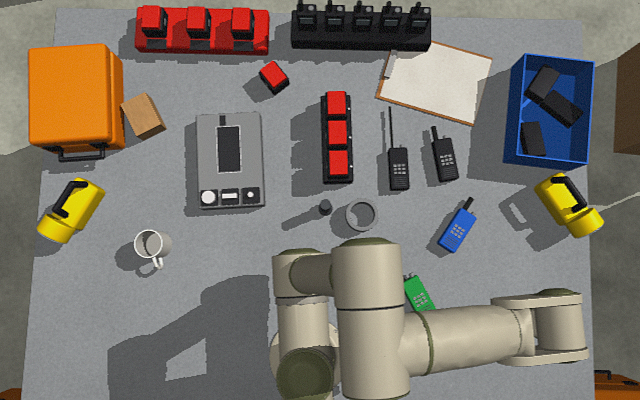

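View pics/scene0.png

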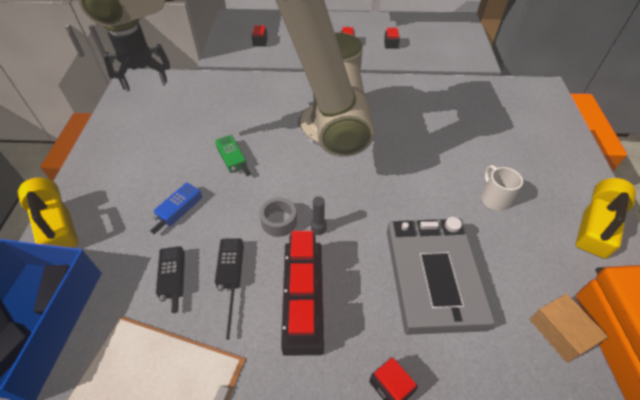

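The top view shows the programmer at (230,160), with its keys at (208,198), (230,195) and (251,194). The charger is at (337,137), the torch at (325,207) and the tape at (360,215). There are four radios: black whip (398,160), black stubby (443,158), blue (458,225) and green (418,293). The black one at (443,158) fits, since it has a short thick aerial. I'll confirm it in a crop.

```bash
python3 - <<'E'
import cv2,numpy as np
a=cv2.imread("pics/top0.png")
p=cv2.resize(a[100:220,180:280],None,fx=4,fy=4,interpolation=cv2.INTER_CUBIC)
r=cv2.resize(a[100:220,375:475],None,fx=4,fy=4,interpolation=cv2.INTER_CUBIC)
cv2.imwrite("pics/crop1.png",np.hstack([p,r]))
E
```

```text
(no output)
```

View pics/crop1.png

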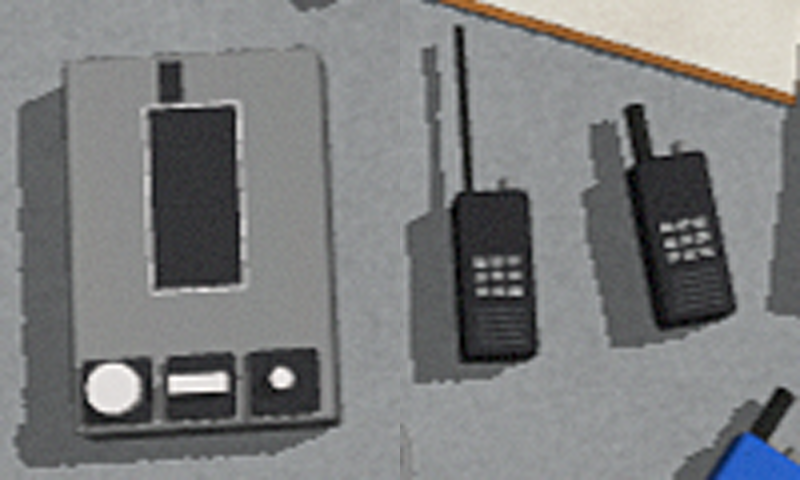

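The crop shows the programmer with the large key at crop (113,388), the bar at (198,383) and the small key at (282,378). The window frame corners are (142,104), (240,101), (246,289) and (155,293). On the right, the black radio at (680,240) has a thick short aerial with its tip at (634,105), so it is the target. Its neighbour at (495,275) has the thin whip.

```bash
cat > h.py <<'E'
import numpy as np,cv2
from rig import ctrl
from scipy.spatial.transform import Rotation as R
def ray(c,u,v,z):
    E=c["extrinsics"]; d=E[:3,:3]@[(u-c["cx"])/c["fx"],(v-c["cy"])/c["fy"],1]; o=E[:3,3]
    return (o+d*(z-o[2])/d[2])[:2]
def proj(c,p):
    E=c["extrinsics"]; q=E[:3,:3].T@(np.array(p)-E[:3,3]); return np.array([c["fx"]*q[0]/q[2]+c["cx"],c["fy"]*q[1]/q[2]+c["cy"]])
def delta(x,y,z,yaw,base=None):
    """shift in tool cm and turn deg about tool z from measured pose, to a TCP position, tool down, yaw = world heading of tool x (deg)"""
    s=ctrl.sense(); q=s["ee_rot"]; r=R.from_quat([q[1],q[2],q[3],q[0]])
    t=R.from_euler('z',yaw,degrees=True)*R.from_euler('x',180,degrees=True)
    print("shift cm",np.round(r.inv().apply(np.array([x,y,z])-s["eef_pos"])/10,2),"rot",np.round((r.inv()*t).as_rotvec(degrees=True),2),
     "now",np.round(s["eef_pos"],1),"F",np.round(s["force"],1),"g",round(float(s["grip_width"]),3),"t",s["time_s"])
E
python3 - <<'E'
from h import *
c=ctrl.capture("top")
P=lambda u,v,z,o=180: ray(c,o+u/4-.375,100+v/4-.375,z)
L,B,S=[P(u,v,72) for u,v in((113,388),(198,383),(282,378))]
print("keys L B S",L,B,S,np.linalg.norm(L-B),np.linalg.norm(S-B))
W=np.array([P(u,v,50) for u,v in((142,104),(240,101),(246,289),(155,293))]);w=W.mean(0)
d=(W[0]+W[1]-W[2]-W[3])/2;print("win",w,np.linalg.norm(d),np.degrees(np.arctan2(d[1],d[0])))
k=S-L;print("yaw keys",np.degrees(np.arctan2(k[1],k[0]))+90, "w-B",w-B,np.linalg.norm(w-B))
Q=np.array([P(u-400,v,36,375) for u,v in((630,168),(703,152),(734,308),(664,327))]);d=(Q[0]+Q[1]-Q[2]-Q[3])/2
print("radio",Q.mean(0),np.linalg.norm(d),np.linalg.norm(Q[0]-Q[1]),np.degrees(np.arctan2(d[1],d[0])),"tip",P(234,105,20,375))
for n,u,v,z in(("ch TL",321,93,60),("ch TR",350,91,60),("ch BR",354,182,60),("ch BL",324,185,60),("torch",325,207,120),("tape",360,215,48),("whip tip",389,107,20)):print(n,ray(c,u,v,z))
E
```

```text
keys L B S [446.450374   296.42048143] [451.55865497 236.20390161] [456.65125356 176.67077805] 60.432863737050084 59.75054276954265
win [591.58417335 248.6293121 ] 140.53714143913632 5.535003702293221
yaw keys 4.868986951461338 w-B [140.02551839  12.42541049] 140.57573270390037
radio [ 579.19755961 -386.6725567 ] 119.41077843817943 55.47824980966156 11.396086951284623 tip [ 683.19626192 -354.30761695]
ch TL [762.65233194 -16.80835817]
ch TR [ 770.84428891 -101.76940146]
ch BR [ 500.9028959  -118.54585683]
ch BL [490.00858637 -32.56508126]
torch [420.05725821 -37.16130807]
tape [ 407.24805071 -138.249122  ]
whip tip [ 738.04608378 -221.6891623 ]
```

```bash
python3 -c "
from h import *
delta(451,236,180,5)"
```

```text
shift cm [ 50.17 -61.05   5.16] rot [-0.06 -0.   12.92] now [ 161.5 -499.3  230.9] F [ 0.4  0.6 -0.1] g 0.995 t 0.15
```

Call:
step_arm([
  [[5,-6.1,0],[0,0,3],0],
  [[10,-12.2,0],[0,0,6],0],
  [[15,-18.3,0],[0,0,9],0],
  [[20,-24.4,0],[0,0,12.9],0],
  [[25,-30.5,0],[0,0,12.9],0],
  [[30,-36.6,0],[0,0,12.9],0],
  [[35,-42.7,0],[0,0,12.9],0],
  [[40,-48.8,0],[0,0,12.9],0],
])

```text
time_s: 1.15
eef_pos: [344.4, -32.1, 231.5]
ee_rot: [0.0, 0.999, 0.044, 0.0]
force: [0.9, -0.3, -0.1]
grip_width: 0.004
grip_force: 0.0
```

```bash
python3 -c "
from h import *
delta(451,236,170,5)"
```

```text
shift cm [ 12.95 -25.78   6.15] rot [ 0.03 -0.05 -0.  ] now [344.4 -32.1 231.5] F [ 0.9 -0.3 -0.1] g 0.004 t 1.15
```

Call:
step_arm([
  [[2.6,-5.2,0],[0,0,0],0],
  [[5.2,-10.3,0],[0,0,0],0],
  [[7.8,-15.5,1.5],[0,0,0],0],
  [[10.4,-20.6,3],[0,0,0],0],
  [[12.9,-25.8,5],[0,0,0],0],
  [[12.9,-25.8,6.1],[0,0,0],0],
  [[12.9,-25.8,6.1],[0,0,0],0],
])

```text
time_s: 2.02
eef_pos: [449.4, 233.8, 169.5]
ee_rot: [0.0, 0.999, 0.044, -0.001]
force: [-0.1, 0.7, -0.0]
grip_width: 0.001
grip_force: 0.0
```

```bash
python3 - <<'E'
from h import *
c=ctrl.capture("wrist"); im=c["img"][:,:,::-1].copy()
for p in((446,296,72),(451.5,236,72),(456.5,176.5,72)):
    q=proj(c,p);print(q);cv2.drawMarker(im,tuple(int(round(t)) for t in q),(0,0,255),0,12,1)
cv2.imwrite("pics/w1.png",im);delta(451.5,236,80,5)
E
```

```text
[245.92442359 199.12014579]
[316.31862883 198.90304749]
[386.05095472 199.19637608]
shift cm [ 0.19 -0.24  9.04] rot [ 0.02  0.03 -0.02] now [449.9 233.5 170.4] F [ 0.7 -0.2 -0. ] g 0.001 t 2.075
```

View pics/w1.png

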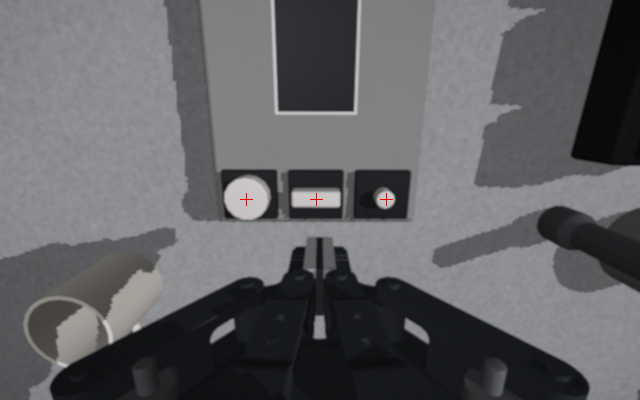

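The crosses sit on the large key (246,199), the bar (316,199) and the small key (385,199), so the positions are good to about 1 mm. I'll press the bar first.

Call:
step_arm([
  [[0.2,-0.25,5],[0,0,0],0],
  [[0.2,-0.25,8.5],[0,0,0],0],
  [[0.2,-0.25,9.5],[0,0,0],0],
  [[0.2,-0.25,10],[0,0,0],0],
  [[0.2,-0.25,10.3],[0,0,0],0],
  [[0.2,-0.25,10.5],[0,0,0],0],
  [[0.2,-0.25,10.5],[0,0,0],0],
])

```text
time_s: 2.95
eef_pos: [452.6, 236.8, 66.1]
ee_rot: [0.0, 0.999, 0.044, 0.001]
force: [1.3, -3.4, 4.6]
grip_width: -0.001
grip_force: 2.4
```

Call:
step_arm([
  [[0,0,0.1],[0,0,0],0],
  [[0,0,0.1],[0,0,0],0],
])

```text
time_s: 3.2
eef_pos: [452.7, 236.9, 65.9]
ee_rot: [0.0, 0.999, 0.044, 0.001]
force: [-3.1, -4.4, 14.9]
grip_width: -0.0
grip_force: 7.6
```

```bash
python3 -c "
from h import *
delta(456.5,176.5,66,5)"
```

```text
shift cm [-0.15  6.05 -0.01] rot [ 0.01 -0.14  0.04] now [452.7 236.9  65.9] F [-3.1 -4.4 14.9] g -0.0 t 3.2
```

Call:
step_arm([
  [[0,0,-1.5],[0,0,0],0],
  [[0,0,-3],[0,0,0],0],
  [[-0.1,3,-3],[0,0,0],0],
  [[-0.15,6.05,-3],[0,0,0],0],
  [[-0.15,6.05,-2.2],[0,0,0],0],
  [[-0.15,6.05,-0.8],[0,0,0],0],
  [[-0.15,6.05,-0.3],[0,0,0],0],
  [[-0.15,6.05,0],[0,0,0],0],
])

```text
time_s: 4.2
eef_pos: [455.5, 177.1, 65.4]
ee_rot: [0.0, 0.999, 0.044, -0.0]
force: [-12.8, -3.4, 38.7]
grip_width: -0.003
grip_force: 19.6
```

Call:
step_arm([
  [[0,0,0],[0,0,0],0],
  [[0,0,0],[0,0,0],0],
])

```text
time_s: 4.45
eef_pos: [455.4, 177.1, 65.7]
ee_rot: [0.0, 0.999, 0.044, -0.0]
force: [-8.3, -1.9, 21.9]
grip_width: -0.002
grip_force: 11.0
```

```bash
python3 -c "
from h import *
delta(446.5,296.4,66,5)"
```

```text
shift cm [  0.17 -11.96  -0.03] rot [0.01 0.01 0.09] now [455.4 177.1  65.7] F [-8.3 -1.9 21.9] g -0.002 t 4.45
```

Call:
step_arm([
  [[0,0,-1.5],[0,0,0],0],
  [[0,0,-3],[0,0,0],0],
  [[0.1,-4,-3],[0,0,0],0],
  [[0.1,-8,-3],[0,0,0],0],
  [[0.15,-12,-3],[0,0,0],0],
  [[0.15,-12,-3],[0,0,0],0],
  [[0.15,-12,-1.5],[0,0,0],0],
  [[0.15,-12,-0.8],[0,0,0],0],
])

```text
time_s: 5.45
eef_pos: [446.2, 295.2, 71.0]
ee_rot: [0.0, 0.999, 0.043, -0.001]
force: [-2.3, -0.6, 1.6]
grip_width: -0.001
grip_force: 1.0
```

Call:
step_arm([
  [[0,0,0.3],[0,0,0],0],
  [[0,0,0.5],[0,0,0],0],
  [[0,0,0.7],[0,0,0],0],
  [[0,0,0.75],[0,0,0],0],
  [[0,0,0.75],[0,0,0],0],
])

```text
time_s: 6.08
eef_pos: [446.8, 295.9, 65.9]
ee_rot: [0.0, 0.999, 0.044, 0.0]
force: [-4.5, -5.0, 13.1]
grip_width: 0.003
grip_force: 6.6
```

Call:
step_arm([
  [[0,0,-2],[0,0,0],0],
  [[1,1,-7],[0,0,0],20],
  [[3,3,-12],[0,0,0],60],
  [[5,5,-17],[0,0,0],100],
  [[5,5,-17],[0,0,0],100],
  [[5,5,-17],[0,0,0],100],
])

```text
time_s: 6.82
eef_pos: [500.4, 250.8, 233.9]
ee_rot: [-0.0, 0.999, 0.044, -0.001]
force: [-0.5, -0.0, -1.1]
grip_width: 1.0
grip_force: 0.0
```

```bash
python3 - <<'E'
from h import *
c=ctrl.capture("wrist"); im=c["img"][:,:,::-1].copy()
np.savez("w2.npz",**{k:v for k,v in c.items()}); cv2.imwrite("pics/w2.png",im);delta(579,-387,230,10)
E
```

```text
shift cm [ 2.26 64.24  0.35] rot [ 0.    0.12 -4.96] now [500.1 250.9 233.5] F [-0. -0. -0.] g 1.0 t 6.875
```

View pics/w2.png

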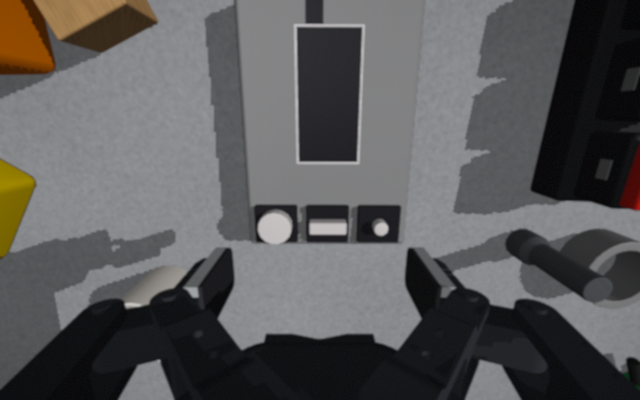

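The whole window frame is visible, with corners at (294,24), (364,25), (360,164) and (296,162). Now I'll go over to the radio, clearing the charger at z≈230.

Call:
step_arm([
  [[0.3,6,0],[0,0,0],100],
  [[0.5,12,0],[0,0,0],100],
  [[0.7,18,0],[0,0,-1],100],
  [[0.9,24,0],[0,0,-2],100],
  [[1.1,30,0],[0,0,-3],100],
  [[1.3,36,0],[0,0,-4],100],
  [[1.5,42,0],[0,0,-5],100],
  [[1.7,48,0],[0,0,-5],100],
])

```text
time_s: 7.88
eef_pos: [559.6, -227.1, 233.4]
ee_rot: [-0.001, 0.996, 0.088, -0.001]
force: [1.8, 0.2, 0.3]
grip_width: 1.003
grip_force: 0.0
```

```bash
python3 - <<'E'
from h import *
c=np.load("w2.npz")
W=np.array([ray(c,u,v,50) for u,v in((294,24),(364,25),(360.5,164),(296.5,163))]);w=W.mean(0)
d=(W[0]+W[1]-W[2]-W[3])/2;print("win",w,np.linalg.norm(d),np.degrees(np.arctan2(d[1],d[0])))
K=[ray(c,u,v,72) for u,v in((274,227),(328,227),(381,228))];k=K[2]-K[0];print(K,np.degrees(np.arctan2(k[1],k[0]))+90)
delta(540,-390,200,10)
E
```

```text
win [589.83485606 248.1262949 ] 138.60263105527883 5.343957491406405
[array([447.94643914, 296.44679696]), array([453.24487341, 236.36713232]), array([457.26170024, 177.22466001])] 4.467651847038709
shift cm [-4.77 15.71  3.33] rot [-0.09  0.08  0.08] now [ 559.6 -227.1  233.4] F [1.8 0.2 0.3] g 1.003 t 7.875
```

Call:
step_arm([
  [[-1.6,5.2,0],[0,0,0],100],
  [[-3.2,10.5,1],[0,0,0],100],
  [[-4.8,15.7,2],[0,0,0],100],
  [[-4.8,15.7,3.3],[0,0,0],100],
  [[-4.8,15.7,3.3],[0,0,0],100],
])

```text
time_s: 8.5
eef_pos: [539.7, -387.5, 199.6]
ee_rot: [-0.002, 0.996, 0.088, -0.001]
force: [0.1, -0.6, -0.0]
grip_width: 1.001
grip_force: 0.0
```

```bash
python3 - <<'E'
from h import *
c=ctrl.capture("wrist"); im=c["img"][:,:,::-1].copy()
np.savez("w3.npz",**{k:v for k,v in c.items()}); cv2.imwrite("pics/w3.png",cv2.resize(im,(800,500)));delta(579,-387,100,10)
E
```

```text
shift cm [ 3.84  0.67 10.1 ] rot [-0.1   0.05  0.1 ] now [ 540.1 -387.3  201. ] F [ 0.2 -0.2  0. ] g 1.0 t 8.55
```

View pics/w3.png

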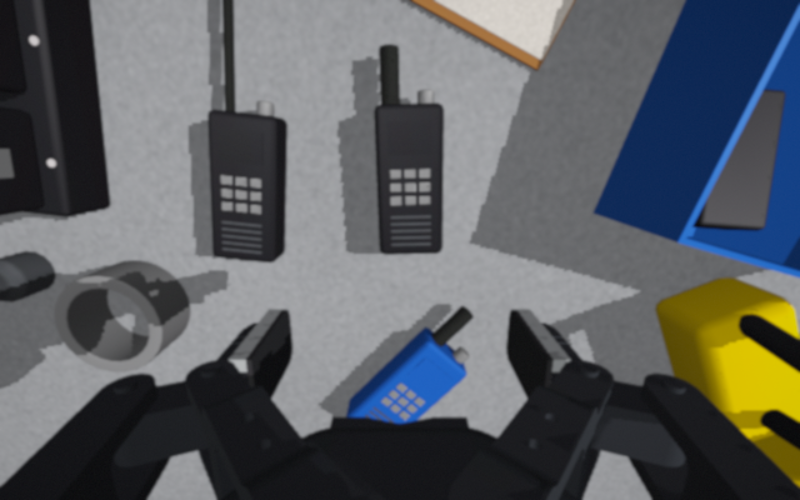

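The target radio is at (410,178) in this 800-wide view. Its corners are (377,104), (443,103), (441,252) and (380,253), with the stubby aerial tip at (390,46). The whip radio is about 79 mm clear to its left.

```bash
python3 - <<'E'
from h import *
c=np.load("w3.npz")
Q=np.array([ray(c,u/1.25,v/1.25,36) for u,v in((377,105),(443,104),(441,251),(380,252))]);d=(Q[0]+Q[1]-Q[2]-Q[3])/2
t=ray(c,390/1.25,46/1.25,20);r=Q.mean(0)
print("radio",r,np.linalg.norm(d),np.linalg.norm(Q[0]-Q[1]),np.linalg.norm(Q[2]-Q[3]),np.degrees(np.arctan2(d[1],d[0])),"tip",t,np.linalg.norm(t-r),np.degrees(np.arctan2(*(t-r)[::-1]))-8.02)
delta(*r,8,10)
E
```

```text
radio [ 581.6816118  -389.24519118] 120.02776327943597 51.74506909722635 53.40707007300546 10.778065828425355 tip [ 682.04367864 -354.61089316] 106.17004784415435 11.019222121925313
shift cm [ 4.07  0.95 19.3 ] rot [-0.1   0.05  0.1 ] now [ 540.1 -387.3  201. ] F [ 0.2 -0.2  0. ] g 1.0 t 8.55
```

Call:
step_arm([
  [[2,0.5,3],[0,0,-1],100],
  [[4,0.9,6],[0,0,-1],100],
  [[4,0.9,10],[0,0,-1],100],
  [[4,0.9,14],[0,0,-1],100],
  [[4,0.9,17],[0,0,-1],100],
  [[4,0.9,19],[0,0,-1],100],
  [[4,0.9,19.8],[0,0,-1],100],
  [[4,0.9,19.8],[0,0,-1],100],
])

```text
time_s: 9.55
eef_pos: [581.1, -390.7, 4.4]
ee_rot: [0.0, 0.995, 0.096, 0.0]
force: [0.6, -0.1, 0.5]
grip_width: 0.998
grip_force: 0.0
```

Call:
step_arm([
  [[0,0,0],[0,0,0],80],
  [[0,0,0],[0,0,0],70],
  [[0,0,0],[0,0,0],60],
  [[0,0,0],[0,0,0],50],
  [[0,0,0],[0,0,0],50],
  [[0,0,0],[0,0,0],50],
  [[0,0,0],[0,0,0],50],
], squeeze=60)

```text
time_s: 10.42
eef_pos: [581.2, -390.9, 5.0]
ee_rot: [0.0, 0.995, 0.096, 0.001]
force: [-0.8, 2.2, 6.0]
grip_width: 0.644
grip_force: 66.5
```

Call:
step_arm([
  [[0,0,-1],[0,0,0],50],
  [[0,0,-3],[0,0,0],50],
  [[0,0,-6],[0,0,0],50],
  [[0,0,-10],[0,0,0],50],
  [[0,0,-14],[0,0,0],50],
  [[0,0,-17.5],[0,0,0],50],
  [[0,0,-19.5],[0,0,0],50],
  [[0,0,-19.5],[0,0,0],50],
])

```text
time_s: 11.42
eef_pos: [581.1, -391.2, 201.4]
ee_rot: [0.002, 0.995, 0.096, 0.001]
force: [-0.0, -0.5, -4.4]
grip_width: 0.644
grip_force: 65.5
```

```bash
python3 - <<'E'
from h import *
for n in("wrist","scene"):
    c=ctrl.capture(n); im=c["img"][:,:,::-1].copy(); cv2.imwrite(f"pics/{n}4.png",im)
    np.savez(f"{n}4.npz",**c)
a=cv2.imread("pics/wrist4.png");b=cv2.imread("pics/scene4.png")
cv2.imwrite("pics/c4.png",np.hstack([a[:400,170:570],cv2.resize(b[130:330,80:280],(400,400))]))
delta(591,248.5,200,5)
E
```

```text
shift cm [ 13.25 -62.53  -0.14] rot [-0.05  0.04  6.02] now [ 580.5 -390.6  198.2] F [ 0.2  0.2 -3.9] g 0.646 t 11.525
```

View pics/c4.png

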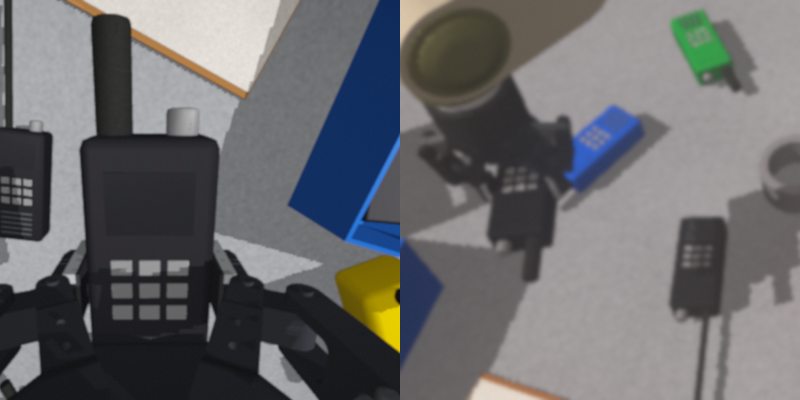

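Radio is lifted and held level, with the other objects undisturbed. In the full wrist image the aerial tip is at (281,16) and the case's far top edge runs from (253,141) to (386,141). I'll work out how it sits in the hand.

```bash
python3 - <<'E'
from h import *
c=np.load("wrist4.npz"); a=np.radians(11); s=ctrl.sense()["eef_pos"]
def loc(u,v,z):
    d=ray(c,u,v,s[2]+z)-s[:2]; return np.array([d[0]*np.cos(a)+d[1]*np.sin(a),-d[0]*np.sin(a)+d[1]*np.cos(a)])
print("tip",loc(281,16,16),"edge",loc(253,141,31),loc(386,141,31),s)
E
```

```text
tip [108.18625522  14.06070936] edge [61.10875143 24.69343503] [ 61.13720918 -26.79682668] [ 580.47327074 -390.56941639  198.168238  ]
```

The radio centre is within about 1 mm of the TCP and aligned with it. Now carrying it over the bank, with the radio's underside at about 193 mm against a bank top of 115 mm.

Call:
step_arm([
  [[0.6,-3,0],[0,0,0],50],
  [[1.7,-8,0],[0,0,0.5],50],
  [[2.8,-13,0],[0,0,1],50],
  [[3.9,-18,0],[0,0,2],50],
  [[5,-23,0],[0,0,3],50],
  [[6.1,-28,0],[0,0,4],50],
  [[7.2,-33,0],[0,0,5],50],
  [[8.3,-38,0],[0,0,6],50],
])

```text
time_s: 12.52
eef_pos: [588.9, -0.2, 197.7]
ee_rot: [-0.0, 0.999, 0.043, -0.001]
force: [0.9, 1.5, -3.4]
grip_width: 0.646
grip_force: 65.3
```

```bash
python3 -c "
from h import *
delta(591,248.5,140,5)"
```

```text
shift cm [  2.38 -24.75   5.78] rot [-0.03  0.11 -0.02] now [ 5.889e+02 -2.000e-01  1.977e+02] F [ 0.9  1.5 -3.4] g 0.646 t 12.525
```

Call:
step_arm([
  [[0.5,-5,0],[0,0,0],50],
  [[1,-10,0],[0,0,0],50],
  [[1.5,-15,0],[0,0,0],50],
  [[2,-20,1],[0,0,0],50],
  [[2.3,-23.5,3],[0,0,0],50],
  [[2.3,-24.7,5],[0,0,0],50],
  [[2.3,-24.7,6],[0,0,0],50],
  [[2.3,-24.7,6],[0,0,0],50],
])

```text
time_s: 13.52
eef_pos: [590.8, 244.8, 138.0]
ee_rot: [0.0, 0.999, 0.043, -0.001]
force: [0.8, 0.1, -3.1]
grip_width: 0.644
grip_force: 65.3
```

```bash
python3 -c "
from h import *
delta(591,248.5,70,5)"
```

```text
shift cm [ 0.06 -0.37  6.8 ] rot [ 0.03  0.1  -0.05] now [590.8 244.8 138. ] F [ 0.8  0.1 -3.1] g 0.644 t 13.525
```

Call:
step_arm([
  [[0,-0.2,1.5],[0,0,0],50],
  [[0,-0.2,3.5],[0,0,0],50],
  [[0,-0.2,5],[0,0,0],50],
  [[0,-0.2,6],[0,0,0],50],
  [[0,-0.2,6.4],[0,0,0],50],
  [[0,-0.2,6.4],[0,0,0],50],
  [[0,-0.2,6.4],[0,0,0],50],
])

```text
time_s: 14.4
eef_pos: [591.0, 248.2, 75.4]
ee_rot: [-0.0, 0.999, 0.044, 0.001]
force: [1.2, -0.6, -3.6]
grip_width: 0.643
grip_force: 65.4
```

```bash
python3 - <<'E'
from h import *
im=[]
for n in("wrist","scene","top"):
    c=ctrl.capture(n); im.append(c["img"][:,:,::-1].copy()); np.savez(f"{n}5.npz",**c)
b=cv2.resize(im[1][200:350,370:520],(400,400),interpolation=cv2.INTER_CUBIC)
cv2.imwrite("pics/c5.png",np.hstack([im[0][:,120:520],b]))
t=cv2.resize(im[2][100:220,180:280],None,fx=4,fy=4,interpolation=cv2.INTER_CUBIC);cv2.imwrite("pics/t5.png",t)
delta(591,248.5,70,5)
E
```

```text
shift cm [ 0.02 -0.03  0.52] rot [-0.01 -0.04  0.03] now [590.8 248.2  75.2] F [ 0.7 -0.1 -3.5] g 0.645 t 14.55
```

View pics/c5.png

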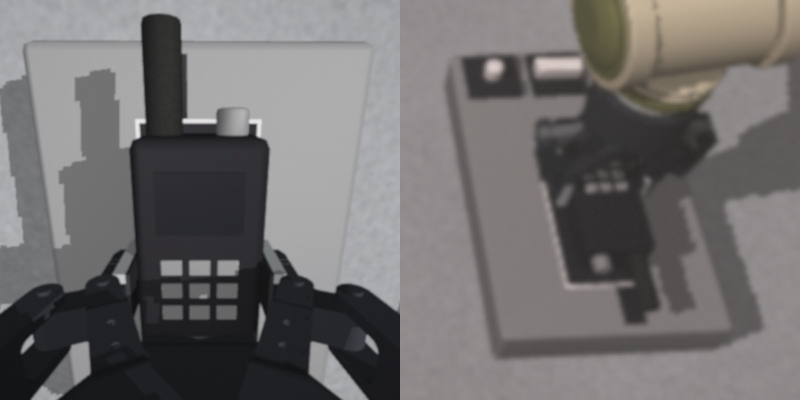

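The radio is over the window, aerial over the strip. The window frame's far corners are visible at full wrist pixels (256,121) and (381,121). I'll check these against the radio's pose.

```bash
python3 - <<'E'
from h import *
c=np.load("wrist5.npz"); a=np.radians(5); s=np.array([590.8,248.2,75.2])
def loc(u,v,z):
    d=ray(c,u,v,z)-s[:2]; return np.round([d[0]*np.cos(a)+d[1]*np.sin(a),-d[0]*np.sin(a)+d[1]*np.cos(a)],1)
print("frame",loc(256,121,50),loc(381,121,50),"tip",loc(281,16,91),"case",loc(253,141,106),loc(387,141,106),"station far",loc(145,43,50),loc(491,43,50))
E
```

```text
frame [67.8 34.8] [ 67.9 -34.7] tip [107.1  14.4] case [61.1 24.6] [ 61.1 -25.9] station far [106.8  90.2] [107.  -89.5]
```

Call:
step_arm([
  [[0,0,0.2],[0,0,0],50],
  [[0,0,0.5],[0,0,0],50],
  [[0,0,0.5],[0,0,0],50],
  [[0,0,0.5],[0,0,0],50],
])

```text
time_s: 15.05
eef_pos: [590.7, 248.1, 69.8]
ee_rot: [0.0, 0.999, 0.044, -0.0]
force: [-0.5, 0.7, -2.8]
grip_width: 0.649
grip_force: 65.4
```

Call:
step_arm([
  [[-0.15,0,0],[0,0,0],50],
  [[-0.15,0,0],[0,0,0],50],
  [[-0.15,0,0],[0,0,0],50],
  [[-0.15,0,0],[0,0,0],50],
])

```text
time_s: 15.55
eef_pos: [589.2, 248.0, 69.8]
ee_rot: [-0.0, 0.999, 0.044, 0.0]
force: [0.4, 0.1, -4.5]
grip_width: 0.642
grip_force: 65.4
```

```bash
python3 - <<'E'
from h import *
c=ctrl.capture("scene"); im=c["img"][:,:,::-1].copy()
s=ctrl.sense()["eef_pos"]; a=np.radians(5)
for x,y,z in((62.5,28,-5),(62.5,-28,-5),(62.5,28,31),(62.5,-28,31),(106.5,15,15)):
    q=proj(c,(s[0]+x*np.cos(a)-y*np.sin(a),s[1]+x*np.sin(a)+y*np.cos(a),s[2]+z)); 
    cv2.circle(im,(int(round(q[0])),int(round(q[1]))),0,(0,0,255),-1)
cv2.imwrite("pics/s6.png",cv2.resize(im[210:330,390:510],(600,600),interpolation=cv2.INTER_NEAREST)); delta(589.5,248.5,70,5)
E
```

```text
shift cm [ 0.03 -0.05 -0.02] rot [-0.    0.    0.02] now [589.2 248.   69.8] F [ 0.5 -0.4 -3.7] g 0.644 t 15.6
```

View pics/s6.png

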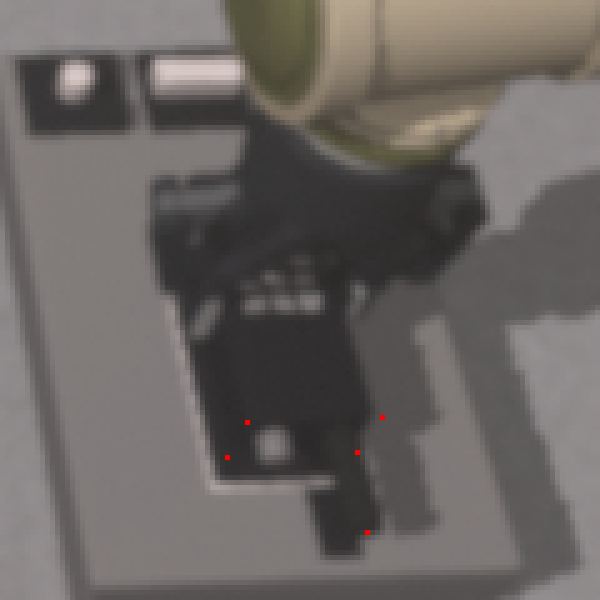

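The marked corners and tip fall on the held radio: the case's far edge is at about y=420 and the aerial tip at (365,532). So it is level, centred and about 15 mm up. Handing in.

```bash
python3 -c "
from rig import ctrl
print(ctrl.finish_job())"
```

```text
the job is handed in; nothing more can be done
None
```

I pressed the three keys fully down in the order bar, small, large, and handed the job in at about 15.6 s with the stubby-aerial radio held level, centred and about 15 mm above the window, aerial over the glass strip; the hand-in returned no verdict.

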